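Box up the tartlets

TASK

Pack the tartlets for delivery: gently put the golden tartlet from the cooling rack, upright, into the empty place in the carrier, and put the burnt one in the steel scrap bowl. Then set the clear cover squarely on the carrier, fully down inside its rim, and push both latches shut over it. Leave the other things on the worktop alone.

Things in the scene. Friction and masses are not known exactly. Their poses are not given: they have to be found in the camera images.
- carrier: sage-green carrier base, 216 x 216 mm, fixed. Origin: centre of its underside, z up; x from the near to the far latch. Floor 18 mm above the worktop. Rim: 208 mm wide inside up to 30 mm height, then flares out 4 mm up to 34 mm as a lead-in. A white cross divider, 3 mm thick, 10 mm above the floor, makes four places. The cover goes inside the rim and rests on the floor
- place0 (a point): centre of one of the carrier's four places, on the floor (carrier x -48 mm, y -48 mm, z 18 mm); the place is about 95 mm square
- place1 (a point): centre of one of the carrier's four places, on the floor (carrier x -48 mm, y +48 mm, z 18 mm); the place is about 95 mm square
- place2 (a point): centre of one of the carrier's four places, on the floor (carrier x +48 mm, y -48 mm, z 18 mm); the place is about 95 mm square
- place3 (a point): centre of one of the carrier's four places, on the floor (carrier x +48 mm, y +48 mm, z 18 mm); the place is about 95 mm square
- tart1: golden-brown almond tartlet, solid round fluted pastry, 66 mm across the top rim, 60 mm at the base, 28 mm high (almond flakes 3 mm more in the middle), 0.09 kg. Origin: centre of its underside, z up. Three golden tartlets start in the carrier, one on the cooling rack; which is which changes. The crust is fragile: grip it with 60 N at most
- tart2: golden-brown almond tartlet, solid round fluted pastry, 66 mm across the top rim, 60 mm at the base, 28 mm high (almond flakes 3 mm more in the middle), 0.09 kg. Origin: centre of its underside, z up. Three golden tartlets start in the carrier, one on the cooling rack; which is which changes. The crust is fragile: grip it with 60 N at most
- tart3: golden-brown almond tartlet, solid round fluted pastry, 66 mm across the top rim, 60 mm at the base, 28 mm high (almond flakes 3 mm more in the middle), 0.09 kg. Origin: centre of its underside, z up. Three golden tartlets start in the carrier, one on the cooling rack; which is which changes. The crust is fragile: grip it with 60 N at most
- tart4: golden-brown almond tartlet, solid round fluted pastry, 66 mm across the top rim, 60 mm at the base, 28 mm high (almond flakes 3 mm more in the middle), 0.09 kg. Origin: centre of its underside, z up. Three golden tartlets start in the carrier, one on the cooling rack; which is which changes. The crust is fragile: grip it with 60 N at most
- burnt_tart: burnt tartlet: the same size, shape and mass as the golden ones but nearly black; it starts on the cooling rack next to the golden one, about 100 mm from it centre to centre. Origin: centre of its underside, z up
- rack: wire cooling rack, 200 mm along its x by 130 mm, fixed; its top is 18 mm above the worktop. Origin: centre of its underside
- cover: clear cover with green trim: box open below, 202 x 202 mm outside, walls 4 mm, top at 64 mm, 0.30 kg, starting upright on the worktop. Origin: centre of its lower edge, z up. On its +x and -x sides a green ledge 70 mm wide sticks out 9 mm, upper face 40 mm above the origin; the latches hook over these: cover x must lie along carrier x, either way round
- cover_handle (a point): centre of the dark green handle bar on the cover, 91 mm above the cover's origin. The bar lies along the cover's y, 100 mm long, 16 mm thick along x, 14 mm high; it stands on two posts at y = +-43 mm, with 20 mm of free space between the bar and the cover's top
- scrap_bowl: round steel bowl, rim 136 mm across, 55 mm high, loose, 0.35 kg. Origin: centre of its underside, z up
- latch_near (a joint): latch on the carrier's -x side: orange plate 56 mm wide, 5 mm thick, hinged at its lower end on a line along the carrier's y, at carrier x -116 mm, height 24 mm. 0 = shut: upright, its 11 mm inner hook over the cover's ledge; the value (rad) grows as it leans outwards; starts 0.35 to 0.65. Stiff (1 N at its top), stays where left; push its outer face inwards to shut it
- latch_far (a joint): latch on the carrier's +x side: orange plate 56 mm wide, 5 mm thick, hinged at its lower end on a line along the carrier's y, at carrier x +116 mm, height 24 mm. 0 = shut: upright, its 11 mm inner hook over the cover's ledge; the value (rad) grows as it leans outwards; starts 0.35 to 0.65. Stiff (1 N at its top), stays where left; push its outer face inwards to shut it
- latch_near_top (a point): middle of the upper edge of the near latch, 46 mm from its hinge line; when shut it is at carrier x -118.5 mm, height 70 mm, and the plate's outer face at carrier x -121 mm
- latch_far_top (a point): middle of the upper edge of the far latch, 46 mm from its hinge line; when shut it is at carrier x +118.5 mm, height 70 mm, and the plate's outer face at carrier x +121 mm
- jam_jar: bystander: red jam jar, 68 mm across, 95 mm high, origin at its underside
- butter_board: bystander: wooden board 200 x 125 mm with a block of butter, 54 mm high, origin at its underside
- egg_cup: bystander: white egg cup with a brown egg, 50 mm across, 80 mm high, origin at its underside
- flour_scoop: bystander: wooden flour scoop 205 mm long, 60 mm wide, 42 mm high, handle to its -x, origin at its underside
- tin_stack: bystander: stack of four fluted tart tins, 120 mm across, 50 mm high, origin at its underside
Not all that is in view belongs to the job. There is more than one size of the burnt_tart; the job needs the middle-sized.

How it is judged:
By the outcome, as a careful person would: the job done as asked, in the order asked, and still so for the second after the job is handed in, with the robot touching nothing.
It also fails if it takes over 72 s, if anything falls off the work surface, if the arm or the gripper's body presses on something with over 40 N, if the wrist force passes 120 N, or if a joint passes its speed limit or range.

ROBOT

A 6-joint arm with a two-finger parallel gripper is mounted at the origin on the work surface. World frame = base frame: x ahead of the robot, y to its left, z up, the work surface at z = 0. Lengths are in m, angles in rad, forces in N, time in s.
With the tool pointing down it reaches from about 0.3 to 0.775 m from the base axis. Payload 14.6 kg.
Tool frame: the origin (TCP) lies on the centre line of the jaws, within the pads' length; the fingertips stand 19 mm ahead of it and the grasp point (between the pads) is the TCP; y points along the fingers, x is the direction in which the jaws open and shut, and the axes are right-handed (so a half turn about y gives the same grasp; the last joint's range is limited). The gripper opens to 94 mm and grips with 3 to 60 N. Pads are 16 mm wide; open, the fingers measure 119 mm over their backs; the gripper's body (75 mm by 177 mm) begins 78 mm behind the grasp point.
Start: joints at [1.054, 0.3, 1.521, -0, 1.321, -0.067], TCP at [0.239, 0.495, 0.224] pointing down, gripper open.
Joint ranges: [-3.03, 3.03], [-0.79, 2.21], [0.23, 2.52], [-1.04, 4.18], [0, 3.07], [-2.55, 2.55]. Speed limits (rad/s): [2.22, 2.22, 2.57, 3.14, 3.14, 3.14].

INTERFACE

Orientations are given as [roll, pitch, yaw] about the fixed x, y, z axes, in that order (R = Rz(yaw) Ry(pitch) Rx(roll)).
In Python, from station import ctrl, optics gives the robot as it stands.
- The arm moves only by the tool jog_arm, never from a script. Its argument "targets" is a list of rows, each a list of 3 entries, a list of its own where there are three numbers: the finger opening in cm, from 0 to 9.4, then the shift along the tool's x, y, z in cm, then the turn about the tool's y in rad. A call has 1 to 10 rows; each row is the pose to reach, as a shift and turn from the pose commanded when the call began, along the tool's axes at that moment; what a row does not reach only later rows make up. A row lasts 1/10 s, in which the tool goes at most 50 mm and 8.59 degrees, less where a joint would pass 70% of its speed; a pose out of reach is approached as far as the arm can. A call with a gripper value outside its range is refused whole. The fingers move at their own pace and stop on an object; "grip_force" is the grip in N (left out, the last holds). Time passes only in rows, so rows that repeat a pose let the fingers close. It gives the time, the measured TCP pose, the force and the opening at its end, in the units of the state.
- ctrl.get_obs(): the state, without advancing time (a new reading comes with each control period).
- optics.camera(name): name is "side" or "top"; returns a dict with "img" (420x560x3 uint8, red, green, blue), "range_z" (420x560 float32, m along the optical axis (not along the pixel's ray), 0 where there is no reading), "camera_matrix" (3x3 intrinsics, pixels), "k1" (the pictures are not rectified: a ray, as slopes to the right and down, at radius r is drawn at 1 + k1 r^2 times it, then the intrinsics apply), "world_to_cam" (4x4, takes a point from world to camera coordinates). Camera axes: x right, y up, looking along -z (the intrinsics and any distortion apply to the point x, -y, -z); pixel columns grow to the right and rows downward; lengths in m; the calibration is good to about 2 mm. A picture is of the moment at which its call begins.
- ctrl.hand_in(): hands the job in, once; it reports no verdict.
The state is a dict: "time_s": time; "qpos": joint angles; "joint_vel": joint speeds; "tau": joint torques, N m; "ee_pos": TCP position; "eef_rot": TCP orientation; "force": force on the tool from outside, world axes, zero at the start; "moment": the same for the moment, N m; "grip_width": finger opening in m.
Only numpy, scipy, OpenCV 4.12 (cv2) and the standard library are available. Lean on these libraries where they do the work, as an engineer would, in place of code of your own. Each camera call takes 0.05 s, during which the arm holds its last target. There are 200 camera calls.

## Working session

There is one attempt and no reset: what is moved stays moved. The work goes in short steps, Python scripts to look and compute and a tool call to move; the robot and the scene stay as the last step left them, time stands still between calls to the robot, and variables do not carry over. Pictures are saved under pics/ and viewed, about 8 in all and at most 12, crops included, and the job is handed in when it is done.

Besides the shell and the picture viewer there is one more tool, called after ">>>" as name([rows], argument=value, ...), one row to a line, values as JSON. jog_arm: Moves the arm, as the interface text tells. Its arguments: {"type":"object","properties":{"targets":{"type":"array","items":{"type":"array"}},"grip_force":{"type":"number"}},"required":["targets"]}

```bash
ls; mkdir -p pics
python3 - <<'E'
from station import ctrl, optics
import cv2,numpy as np
print(ctrl.get_obs())
for n in ("top","side"):
    c=optics.camera(n); cv2.imwrite(f"pics/{n}0.png",c["img"][:,:,::-1]); np.savez(f"{n}0.npz",**c)
    print(n,c["camera_matrix"],c["k1"],c["world_to_cam"])
E
```

```text
pics
{'time_s': 0.0, 'qpos': array([ 1.05439928e+00,  3.00456889e-01,  1.52156965e+00,  8.66220524e-06,
        1.32072217e+00, -6.66015263e-02]), 'joint_vel': array([ 0.00119618,  0.00212186, -0.00040263, -0.00129015, -0.00013681,
        0.00104947]), 'tau': array([-1.12049293e-03, -5.31815064e+01, -3.52725792e+01,  7.07434723e-02,
        2.44842202e-02, -1.25744891e-04]), 'ee_pos': array([0.23901148, 0.49508313, 0.22389896]), 'eef_rot': array([-1.57071102e+00,  1.15293207e-03,  1.12099871e+00]), 'force': array([ 0.85810533, -0.16323353,  0.18269554]), 'moment': array([ 0.04676903, -0.04160905,  0.01930409]), 'grip_width': 0.0943376949807957}
top [[389.75489391   0.         277.66033355]
 [  0.         389.75489391 207.9490388 ]
 [  0.           0.           1.        ]] -0.10317217988634698 [[ 0.00392154 -0.99998725 -0.00318108  0.01493382]
 [ 0.9977      0.00369727  0.06768342 -0.50875494]
 [-0.0676708  -0.00343918  0.99770178 -1.35402346]
 [ 0.          0.          0.          1.        ]]
side [[383.51985447   0.         281.0684707 ]
 [  0.         383.51985447 210.9442029 ]
 [  0.           0.           1.        ]] -0.10250609773082978 [[ 0.69535084 -0.71855628  0.01280978 -0.34733612]
 [ 0.40520536  0.40671581  0.818774   -0.28511567]
 [-0.59354514 -0.5641446   0.57397304 -0.84769362]
 [ 0.          0.          0.          1.        ]]
```

Create h.py:
```python
import numpy as np,cv2
from station import ctrl,optics
def snap(n,save=None):
    c=optics.camera(n)
    if save: cv2.imwrite(f"pics/{save}.png",c["img"][:,:,::-1])
    return c
def rays(c,uv):
    uv=np.asarray(uv,float).reshape(-1,2);K=c["camera_matrix"];k1=float(c["k1"])
    d=np.c_[(uv[:,0]-K[0,2])/K[0,0],(uv[:,1]-K[1,2])/K[1,1]];s=d.copy()
    for _ in range(20): s=d/(1+k1*(s**2).sum(1,keepdims=True))
    return s
def onplane(c,uv,z):
    s=rays(c,uv);T=c["world_to_cam"];R=T[:3,:3];o=-R.T@T[:3,3]
    D=np.c_[s[:,0],-s[:,1],-np.ones(len(s))]@R
    return o+D*((z-o[2])/D[:,2])[:,None]
def cloud(c):
    h,w=c["range_z"].shape;u,v=np.meshgrid(np.arange(w),np.arange(h))
    s=rays(c,np.c_[u.ravel(),v.ravel()]);z=c["range_z"].ravel()[:,None]
    T=c["world_to_cam"];P=(np.c_[s[:,0],-s[:,1],-np.ones(len(s))]*z-T[:3,3])@T[:3,:3]
    P[z[:,0]==0]=np.nan
    return P.reshape(h,w,3)
```

```text
(no output)
```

View pics/top0.png

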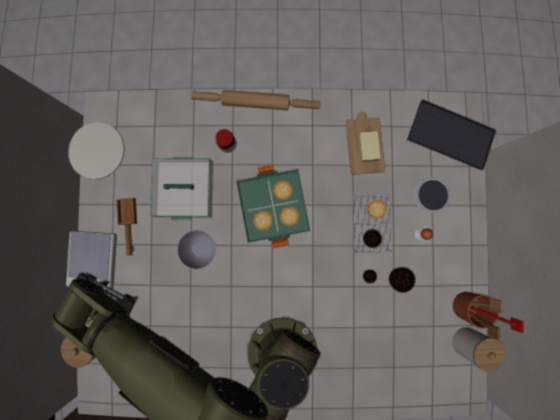

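View pics/side0.png

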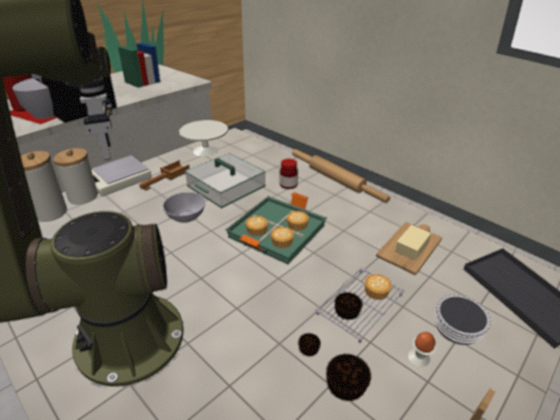

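```bash
cat > m.py <<'E'
from h import *
def meas(c,n,P):
    hsv=cv2.cvtColor(c["img"],cv2.COLOR_RGB2HSV)
    def blobs(name,lo,hi,roi,z,amin=30,close=5):
        u0,v0,u1,v1=roi
        m=cv2.inRange(hsv,np.array(lo),np.array(hi)); k=np.zeros_like(m);k[v0:v1,u0:u1]=m[v0:v1,u0:u1]
        k=cv2.morphologyEx(k,cv2.MORPH_CLOSE,np.ones((close,close)))
        for q in cv2.findContours(k,0,2)[0]:
            if cv2.contourArea(q)<amin: continue
            W=onplane(c,q[:,0],z)[:,:2]
            (x,y),r=cv2.minEnclosingCircle((W*1000).astype(np.float32))
            rc=cv2.minAreaRect((W*1000).astype(np.float32))
            mk=np.zeros_like(m);cv2.drawContours(mk,[q],-1,1,-1)
            zz=P[...,2][mk>0]
            print(n,name,"circ",np.round([x,y,r],1),"rect",np.round(rc[0],1),np.round(rc[1],1),round(rc[2],1),"z%%",np.round(np.nanpercentile(zz,[5,50,95])*1000))
    return blobs
E
python3 - <<'E'
from m import *
T=dict(np.load("top0.npz"));S=dict(np.load("side0.npz"))
PT,PS=cloud(T),cloud(S)
b=meas(T,"top",PT)
b("carrier",(45,60,20),(95,255,200),(225,155,320,260),.034,400,25)
b("latch",(3,150,90),(16,255,255),(225,155,320,260),.06,15)
b("gold",(10,90,110),(30,255,255),(245,175,305,235),.040,40)
b("gold rack",(10,90,110),(30,255,255),(350,190,400,260),.040,40)
b("burnt",(0,0,0),(180,255,70),(350,220,425,300),.046,40,3)
b("handle",(45,40,0),(95,255,110),(155,170,208,210),.098,30)
b("trim",(40,25,0),(95,255,255),(145,145,220,225),.040,30,3)
b("bowl",(0,0,0),(180,255,170),(172,226,222,275),.055,300)
b=meas(S,"side",PS)
b("carrier",(45,60,20),(95,255,200),(215,185,335,270),.034,400,25)
b("latch",(3,150,90),(16,255,255),(225,180,330,260),.06,15)
b("gold",(10,90,110),(30,255,255),(240,205,315,255),.040,40)
b("gold rack",(10,90,110),(30,255,255),(355,265,400,305),.040,40)
b("burnt",(0,0,0),(180,255,70),(290,285,380,400),.046,40,3)
b("handle",(45,40,0),(95,255,110),(205,155,245,180),.095,30)
# heights of cover top / trim rows
for nm,P,(a,bb,c_,d) in (("cover",PT,(150,150,215,225)),):
    Q=P[bb:d,a:c_].reshape(-1,3); 
    for lo,hi in ((.03,.05),(.055,.075),(.08,.11)):
        q=Q[(Q[:,2]>lo)&(Q[:,2]<hi)]; print(nm,lo,len(q),np.round(np.median(q,0)*1000,1) if len(q) else "",cv2.minAreaRect((q[:,:2]*1000).astype(np.float32)) if len(q)>3 else "")
Z=PT[...,2]; Q=PT[226:275,172:222].reshape(-1,3);q=Q[Q[:,2]>.045];print("bowl",len(q),cv2.minEnclosingCircle((q[:,:2]*1000).astype(np.float32)))
E
python3 - <<'E'
import cv2,numpy as np
t=cv2.imread("pics/top0.png");a=cv2.resize(t[140:260,145:315],None,fx=4,fy=4,interpolation=cv2.INTER_CUBIC)
cv2.imwrite("pics/crop0.png",a)
E
```

```text
top carrier circ [517.6  32.9 147. ] rect [516.8  34.3] [226.2 213.3] 11.2 z%% [15. 21. 51.]
top latch circ [387.3  10.   26.2] rect [388.5   9.4] [23.9 50.5] 11.5 z%% [35. 61. 66.]
top latch circ [640.2  58.9  25.9] rect [640.8  58.9] [20.  51.1] 12.8 z%% [34. 65. 72.]
top gold circ [465.2  68.7  33.3] rect [465.3  70.7] [62.2 62.2] 0.2 z%% [42. 48. 54.]
top gold circ [479.5 -22.5  32.7] rect [479.5 -22.5] [62.3 62.2] 0.2 z%% [44. 48. 53.]
top gold circ [5.703e+02 4.000e-01 3.320e+01] rect [569.7   2. ] [62.9 62.5] 0.2 z%% [42. 49. 53.]
top gold rack circ [ 506.1 -326.6   33.3] rect [ 504.8 -327.2] [61.6 62.5] 45.0 z%% [40. 49. 53.]
top burnt circ [ 273.8 -299.4   23.9] rect [ 273.8 -299.4] [45.1 41.1] 89.8 z%% [19. 24. 28.]
top burnt circ [ 261.7 -411.3   46.6] rect [ 261.1 -411.2] [88. 86.] 89.7 z%% [30. 41. 45.]
top burnt circ [ 403.4 -309.1   32.5] rect [ 404.2 -308.9] [62.8 62. ] 89.6 z%% [43. 49. 53.]
top handle circ [575.7 350.9  47.8] rect [575.7 350.9] [ 6.8 95.4] 0.0 z%% [ 95.  99. 104.]
top trim circ [477.8 356.7  38.8] rect [474.3 356.7] [ 7.  77.7] 0.3 z%% [37. 41. 48.]
[... 1072 characters left out ...]
[52.5 42.1] 42.0 z%% [ 9. 21. 24.]
side burnt circ [ 392.7 -318.4   40.1] rect [ 393.1 -317.4] [77.6 60.7] 37.7 z%% [27. 46. 49.]
side handle circ [560.8 333.   61.2] rect [560.1 333. ] [121.3  34. ] 87.3 z%% [75. 93. 97.]
cover 0.03 158 [478.2 331.7  40.8] ((578.2061767578125, 350.4208984375), (197.21969604492188, 216.87608337402344), 88.48393249511719)
cover 0.055 3178 [576.1 351.6  65.2] ((577.9881591796875, 354.6163024902344), (202.6465606689453, 200.95025634765625), 89.77716064453125)
cover 0.08 157 [575.5 350.9  98.7] ((574.784912109375, 352.57928466796875), (16.76447105407715, 99.57573699951172), 0.09551750123500824)
bowl 241 ((363.9833068847656, 295.4803771972656), 68.03984832763672)
```

View pics/crop0.png

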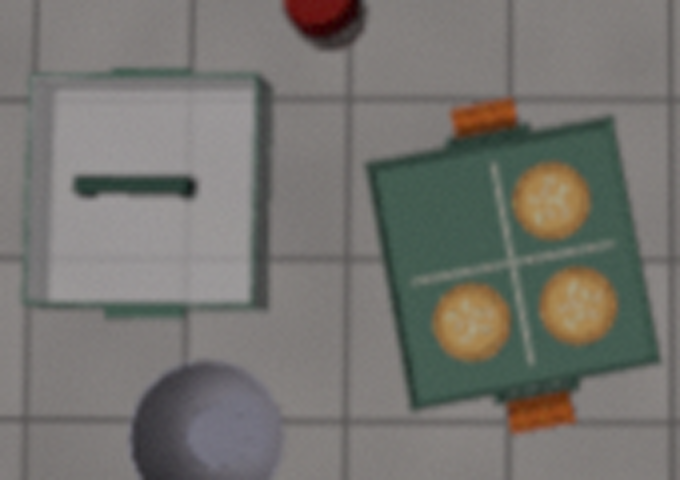

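```bash
cat > g.py <<'E'
import sys,numpy as np
from station import ctrl
def wrap(a): return (a+np.pi/2)%np.pi-np.pi/2
def go(wps,half=True,start=None):
    "wps: world x,y,z mm, yaw; prints shift (cm, tool axes) and turn, all from the present pose"
    o=ctrl.get_obs();p=np.array(o["ee_pos"])*100;y=o["eef_rot"][2]
    if start: p=np.array(start[:3])/10;y=start[3]
    ex=np.array([np.cos(y),np.sin(y),0]);ez=np.array([-np.sin(y),np.cos(y),0])
    print("now",np.round(p*10,1),round(float(y),3),"F",np.round(o["force"],1),"w",round(o["grip_width"]*1000,1),"t",round(o["time_s"],2))
    for w in wps:
        d=np.array(w[:3])/10-p
        print(w,"-> shift",np.round([d@ex,-d[2],d@ez],2),"turn",round(float(-wrap(w[3]-y)),3),"n",round(float(np.linalg.norm(d)/5),1))
E
python3 - <<'E'
from h import *
from g import go
T=dict(np.load("top0.npz"))
f=lambda L,z:onplane(T,[((x+.5)/4-.5+145,(y+.5)/4-.5+140) for x,y in L],z)[:,:2]*1000
c=f([(494,162),(531,364),(414,283),(614,243)],.028)
a,b=c[0]-c[1],c[2]-c[3]
t=np.linalg.solve(np.c_[a,-b],c[3]-c[1]);print("cross",c[1]+t[0]*a,np.arctan2(a[1],a[0]),np.arctan2(-b[0],b[1]))
r=f([(368,163),(612,118),(660,360),(413,410)],.034);print("rim",r.mean(0),cv2.minAreaRect(r.astype(np.float32)))
go([(372,85,180,1.3),(505,-325.5,140,1.396)])
E
```

```text
cross [516.6633391   33.98171519] 0.18544200436150185 0.20162170837259047
rim [517.29924579  33.34665836] ((516.7830810546875, 33.000335693359375), (219.0279541015625, 218.1245880126953), 10.885053634643555)
now [239.  495.1 224. ] 1.121 F [-0.7  0.6  0.1] w 94.1 t 0.1
(372, 85, 180, 1.3) -> shift [-31.15   4.4  -29.81] turn -0.179 n 8.7
(505, -325.5, 140, 1.396) -> shift [-62.33   8.4  -59.63] turn -0.275 n 17.3
```

>>> jog_arm([
  [9.4, [-31.15, 4.4, -29.8], -0.18],
  [9.4, [-31.15, 4.4, -29.8], -0.18],
  [9.4, [-31.15, 4.4, -29.8], -0.18],
  [9.4, [-31.15, 4.4, -29.8], -0.18],
  [9.4, [-31.15, 4.4, -29.8], -0.18],
  [9.4, [-62.3, 8.4, -59.6], -0.275],
  [9.4, [-62.3, 8.4, -59.6], -0.275],
  [9.4, [-62.3, 8.4, -59.6], -0.275],
  [9.4, [-62.3, 8.4, -59.6], -0.275],
  [9.4, [-62.3, 8.4, -59.6], -0.275],
], grip_force=20)

```text
time_s: 1.1
ee_pos: [0.3925, 0.0202, 0.1753]
eef_rot: [-1.571, -0.0, 1.396]
force: [1.4, 0.5, 0.7]
grip_width: 0.0939
```

```bash
python3 -c "
from g import go
go([(505,-325.5,110,1.396),(505,-325.5,42,1.396)])"
```

```text
now [392.5  20.2 175.3] 1.396 F [1.4 0.5 0.7] w 93.9 t 1.1
(505, -325.5, 110, 1.396) -> shift [-32.09   6.53 -17.09] turn -0.0 n 7.4
(505, -325.5, 42, 1.396) -> shift [-32.09  13.33 -17.09] turn -0.0 n 7.7
```

>>> jog_arm([
  [9.4, [-32.1, 6.5, -17.1], 0],
  [9.4, [-32.1, 6.5, -17.1], 0],
  [9.4, [-32.1, 6.5, -17.1], 0],
  [9.4, [-32.1, 6.5, -17.1], 0],
  [9.4, [-32.1, 6.5, -17.1], 0],
  [9.4, [-32.1, 6.5, -17.1], 0],
  [9.4, [-32.1, 6.5, -17.1], 0],
  [9.4, [-32.1, 6.5, -17.1], 0],
  [9.4, [-32.1, 6.5, -17.1], 0],
  [9.4, [-32.1, 6.5, -17.1], 0],
])

```text
time_s: 2.1
ee_pos: [0.5047, -0.3231, 0.1098]
eef_rot: [-1.57, -0.001, 1.396]
force: [0.7, 0.2, -0.4]
grip_width: 0.0942
```

```bash
python3 -c "
from g import go
from h import *
go([(505,-325.5,110,1.396),(505,-325.5,42,1.396)])
c=snap('side');t=snap('top')
a=cv2.resize(c['img'][200:350,270:450],(480,400),interpolation=cv2.INTER_CUBIC);b=cv2.resize(t['img'][170:270,320:400],(320,400),interpolation=cv2.INTER_CUBIC)
cv2.imwrite('pics/s1.png',np.hstack([a,b])[:,:,::-1])"
```

```text
now [ 504.7 -323.1  109.8] 1.396 F [ 0.7  0.2 -0.4] w 94.2 t 2.1
(505, -325.5, 110, 1.396) -> shift [-0.23 -0.02 -0.07] turn -0.0 n 0.0
(505, -325.5, 42, 1.396) -> shift [-0.23  6.78 -0.07] turn -0.0 n 1.4
```

View pics/s1.png

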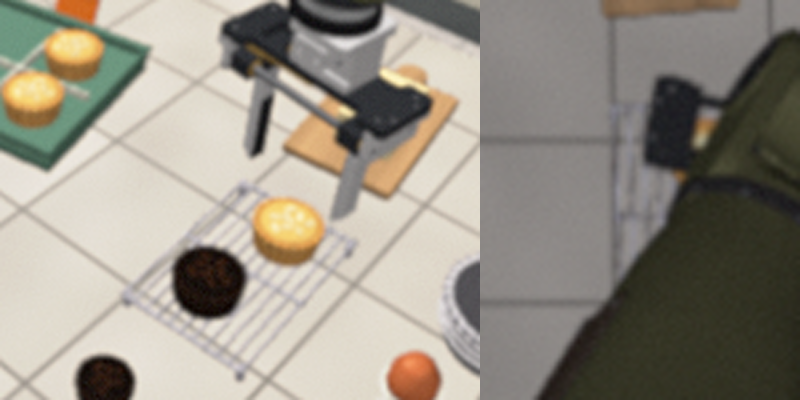

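>>> jog_arm([
  [9.4, [0, 3, 0], 0],
  [9.4, [0, 5, 0], 0],
  [9.4, [0, 6, 0], 0],
  [9.4, [0, 6.7, 0], 0],
  [9.4, [0, 6.7, 0], 0],
  [9.4, [0, 6.7, 0], 0],
  [6.0, [0, 6.7, 0], 0],
  [6.0, [0, 6.7, 0], 0],
  [6.0, [0, 6.7, 0], 0],
  [6.0, [0, 6.7, 0], 0],
], grip_force=20)

```text
time_s: 3.2
ee_pos: [0.5051, -0.3237, 0.0435]
eef_rot: [-1.571, 0.0, 1.396]
force: [0.3, -0.8, 0.2]
grip_width: 0.0657
```

```bash
python3 -c "
from g import go
go([(505,-325.5,130,1.396),(555,90,130,.978)])"
```

```text
now [ 505.1 -323.7   43.5] 1.396 F [ 0.3 -0.8  0.2] w 65.7 t 3.2
(505, -325.5, 130, 1.396) -> shift [-0.18 -8.65 -0.02] turn 0.0 n 1.7
(555, 90, 130, 0.978) -> shift [41.61 -8.65  2.28] turn 0.418 n 8.5
```

>>> jog_arm([
  [6.0, [0, -2, 0], 0],
  [6.0, [0, -5, 0], 0],
  [6.0, [2, -8, 0.1], 0.05],
  [6.0, [5, -8.65, 0.3], 0.1],
  [6.0, [9, -8.65, 0.5], 0.15],
  [6.0, [13, -8.65, 0.8], 0.2],
  [6.0, [17, -8.65, 1], 0.25],
  [6.0, [21, -8.65, 1.2], 0.3],
  [6.0, [25, -8.65, 1.4], 0.35],
  [6.0, [28, -8.65, 1.6], 0.418],
])

```text
time_s: 4.2
ee_pos: [0.5379, -0.0429, 0.1299]
eef_rot: [-1.571, -0.0, 0.977]
force: [-0.5, -0.0, -1.0]
grip_width: 0.0644
```

```bash
python3 -c "
from g import go
go([(555,90,130,.978),(555,90,60,.978)])"
```

```text
now [537.9 -42.9 129.9] 0.977 F [-0.5 -0.  -1. ] w 64.4 t 4.2
(555, 90, 130, 0.978) -> shift [ 1.197e+01 -1.000e-02  6.030e+00] turn -0.001 n 2.7
(555, 90, 60, 0.978) -> shift [11.97  6.99  6.03] turn -0.001 n 3.0
```

>>> jog_arm([
  [6.0, [3, 0, 1.5], 0],
  [6.0, [6, 0, 3], 0],
  [6.0, [9, 0, 4.5], 0],
  [6.0, [12, 0, 6], 0],
  [6.0, [12, 2, 6], 0],
  [6.0, [12, 4, 6], 0],
  [6.0, [12, 6, 6], 0],
  [6.0, [12, 6.9, 6], 0],
  [6.0, [12, 6.9, 6], 0],
  [6.0, [12, 6.9, 6], 0],
])

```text
time_s: 5.2
ee_pos: [0.5556, 0.0879, 0.0615]
eef_rot: [-1.571, -0.0, 0.978]
force: [-0.2, -0.2, -1.4]
grip_width: 0.0646
```

```bash
python3 -c "
from g import go
from h import *
go([(555,90,44,.978)])
c=snap('side');t=snap('top')
go([(555,90,44,.978)])
a=cv2.resize(c['img'][150:270,215:335],(400,400),interpolation=cv2.INTER_CUBIC);b=cv2.resize(t['img'][155:255,225:325],(400,400),interpolation=cv2.INTER_CUBIC)
cv2.imwrite('pics/s2.png',np.hstack([a,b])[:,:,::-1])"
```

```text
now [555.6  87.9  61.5] 0.978 F [-0.2 -0.2 -1.4] w 64.6 t 5.2
(555, 90, 44, 0.978) -> shift [0.14 1.75 0.17] turn -0.0 n 0.4
now [555.8  87.9  61.9] 0.978 F [ 0.2  0.6 -0.5] w 64.1 t 5.3
(555, 90, 44, 0.978) -> shift [0.13 1.79 0.18] turn -0.0 n 0.4
```

View pics/s2.png

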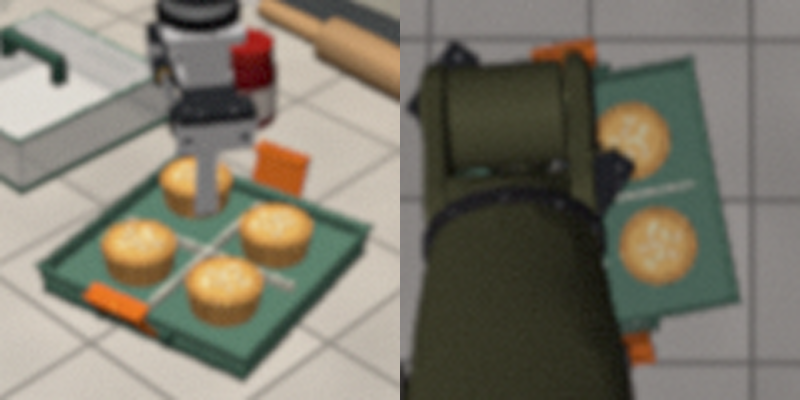

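>>> jog_arm([
  [6.0, [0.1, 0.5, 0.15], 0],
  [6.0, [0.1, 1.0, 0.15], 0],
  [6.0, [0.1, 1.4, 0.15], 0],
  [6.0, [0.1, 1.6, 0.15], 0],
  [6.0, [0.1, 1.75, 0.15], 0],
  [6.0, [0.1, 1.75, 0.15], 0],
])

```text
time_s: 5.9
ee_pos: [0.5546, 0.0896, 0.0436]
eef_rot: [-1.571, 0.0, 0.978]
force: [-1.6, -0.5, 3.3]
grip_width: 0.0642
```

>>> jog_arm([
  [7.0, [0, 0, 0], 0],
  [8.0, [0, 0, 0], 0],
  [8.2, [0, 0, 0], 0],
  [8.2, [0, 0, 0], 0],
  [8.2, [0, -1.5, 0], 0],
  [8.2, [0, -4, 0], 0],
  [8.2, [0, -8, 0], 0],
  [8.2, [0, -10, 0], 0],
  [9.4, [0, -10, 0], 0],
])

```text
time_s: 6.8
ee_pos: [0.5559, 0.0898, 0.1475]
eef_rot: [-1.576, -0.004, 0.978]
force: [-0.0, 0.2, -0.1]
grip_width: 0.0869
```

```bash
python3 -c "
from g import go
go([(404,-309,110,1.396),(404,-309,43.5,1.396)])"
```

```text
now [555.9  89.8 147.5] 0.978 F [-0.   0.2 -0.1] w 86.9 t 6.8
(404, -309, 110, 1.396) -> shift [-41.56   3.75  -9.68] turn -0.418 n 8.6
(404, -309, 43.5, 1.396) -> shift [-41.56  10.4   -9.68] turn -0.418 n 8.8
```

>>> jog_arm([
  [9.4, [-41.55, 3.0, -9.7], -0.418],
  [9.4, [-41.55, 3.0, -9.7], -0.418],
  [9.4, [-41.55, 3.0, -9.7], -0.418],
  [9.4, [-41.55, 3.0, -9.7], -0.418],
  [9.4, [-41.55, 3.0, -9.7], -0.418],
  [9.4, [-41.55, 3.0, -9.7], -0.418],
  [9.4, [-41.55, 3.0, -9.7], -0.418],
  [9.4, [-41.55, 3.75, -9.7], -0.418],
  [9.4, [-41.55, 3.75, -9.7], -0.418],
  [9.4, [-41.55, 3.75, -9.7], -0.418],
])

```text
time_s: 7.8
ee_pos: [0.4008, -0.3121, 0.1047]
eef_rot: [-1.569, -0.001, 1.392]
force: [-0.4, 0.4, -0.2]
grip_width: 0.0939
```

```bash
python3 -c "
from h import *
from m import meas
from g import go
t=snap('top','top2')
b=meas(t,'top',cloud(t)); b('gold',(10,90,110),(30,255,255),(245,175,305,235),.046,40)
go([(404,-309,110,1.396),(404,-309,43.5,1.396)])"
```

```text
top gold circ [465.   68.5  33.2] rect [463.3  68.7] [63.3 63.2] 45.2 z%% [42. 48. 52.]
top gold circ [479.2 -22.4  32.6] rect [479.2 -22.4] [62. 62.] 0.2 z%% [42. 49. 54.]
top gold circ [555.4  90.1  33. ] rect [556.6  90.1] [63.9 63.6] 45.3 z%% [43. 48. 53.]
top gold circ [569.6   0.6  33.1] rect [569.   2.] [62.6 62.3] 0.2 z%% [42. 48. 53.]
now [ 401.7 -310.3  105. ] 1.393 F [0.4 0.6 0.5] w 94.1 t 7.85
(404, -309, 110, 1.396) -> shift [ 0.17 -0.5  -0.21] turn -0.003 n 0.1
(404, -309, 43.5, 1.396) -> shift [ 0.17  6.15 -0.21] turn -0.003 n 1.2
```

>>> jog_arm([
  [9.4, [0.1, 2, -0.2], 0],
  [9.4, [0.1, 4.5, -0.2], 0],
  [9.4, [0.1, 5.6, -0.2], 0],
  [9.4, [0.1, 6.1, -0.2], 0],
  [9.4, [0.1, 6.1, -0.2], 0],
  [9.4, [0.1, 6.1, -0.2], 0],
  [6.0, [0.1, 6.1, -0.2], 0],
  [6.0, [0.1, 6.1, -0.2], 0],
  [6.0, [0.1, 6.1, -0.2], 0],
  [6.0, [0.1, 6.1, -0.2], 0],
], grip_force=20)

```text
time_s: 8.85
ee_pos: [0.4051, -0.3086, 0.045]
eef_rot: [-1.571, 0.0, 1.396]
force: [-0.1, -0.9, -0.0]
grip_width: 0.0656
```

Run:
```python
from g import go
from h import *
t=dict(np.load("top0.npz"));P=cloud(t);Q=P[222:278,170:226].reshape(-1,3)
q=Q[(Q[:,2]>.042)&(Q[:,2]<.065)][:,:2]*1000
A=np.c_[2*q,np.ones(len(q))];s=np.linalg.lstsq(A,(q**2).sum(1),rcond=None)[0];print("bowl fit",s[:2],np.sqrt(s[2]+s[0]**2+s[1]**2), cv2.minEnclosingCircle(q.astype(np.float32)))
r=Q[np.hypot(Q[:,0]-.363,Q[:,1]-.294)<.02];print("bowl floor z",np.median(r[:,2]))
go([(404,-309,140,1.396),(400,-10,140,1.2),(362,294,150,.9),(362,294,60,.9)])
```

```text
bowl fit [364.39465758 295.08554594] 63.51637420938399 ((363.9833068847656, 295.4803771972656), 68.03984832763672)
bowl floor z 0.004837388827447798
now [ 405.1 -308.6   45. ] 1.396 F [-0.1 -0.9 -0. ] w 65.6 t 8.85
(404, -309, 140, 1.396) -> shift [-0.05 -9.5   0.1 ] turn -0.0 n 1.9
(400, -10, 140, 1.2) -> shift [29.32 -9.5   5.69] turn 0.196 n 6.3
(362, 294, 150, 0.9) -> shift [ 58.6  -10.5   14.73] turn 0.496 n 12.3
(362, 294, 60, 0.9) -> shift [58.6  -1.5  14.73] turn 0.496 n 12.1
```

>>> jog_arm([
  [6.0, [0, -2, 0], 0],
  [6.0, [0, -5, 0], 0],
  [6.0, [2, -8, 0.3], 0.03],
  [6.0, [5, -9.5, 1], 0.06],
  [6.0, [9, -9.5, 1.7], 0.09],
  [6.0, [13, -9.5, 2.5], 0.12],
  [6.0, [17, -9.5, 3.3], 0.15],
  [6.0, [21, -9.5, 4], 0.17],
  [6.0, [25, -9.5, 4.8], 0.19],
  [6.0, [29, -9.5, 5.6], 0.2],
])

```text
time_s: 9.85
ee_pos: [0.4, -0.0117, 0.14]
eef_rot: [-1.571, -0.0, 1.195]
force: [1.6, 0.6, -0.6]
grip_width: 0.0648
```

Run:
```python
from g import go
go([(364,295,150,.9),(364,295,100,.9),(364,295,53,.9)])
```

```text
now [400.  -11.7 140. ] 1.195 F [ 1.6  0.6 -0.6] w 64.8 t 9.85
(364, 295, 150, 0.9) -> shift [27.21 -1.   14.6 ] turn 0.295 n 6.2
(364, 295, 100, 0.9) -> shift [27.21  4.   14.6 ] turn 0.295 n 6.2
(364, 295, 53, 0.9) -> shift [27.21  8.7  14.6 ] turn 0.295 n 6.4
```

>>> jog_arm([
  [6.0, [3.4, -0.2, 1.8], 0.04],
  [6.0, [6.8, -0.5, 3.6], 0.08],
  [6.0, [10.2, -1, 5.4], 0.12],
  [6.0, [13.6, -1, 7.3], 0.16],
  [6.0, [17, -1, 9.1], 0.2],
  [6.0, [20.4, -1, 10.9], 0.25],
  [6.0, [23.8, -1, 12.7], 0.295],
  [6.0, [27.2, -1, 14.6], 0.295],
  [6.0, [27.2, 2, 14.6], 0.295],
  [6.0, [27.2, 4, 14.6], 0.295],
])

```text
time_s: 10.85
ee_pos: [0.3633, 0.2941, 0.0985]
eef_rot: [-1.571, 0.001, 0.903]
force: [0.6, -0.3, -0.8]
grip_width: 0.0643
```

Run:
```python
from g import go
from h import *
c=snap('side');t=snap('top')
go([(364,295,53,.9)])
a=cv2.resize(c['img'][120:240,130:250],(400,400),interpolation=cv2.INTER_CUBIC);b=cv2.resize(t['img'][195:295,145:245],(400,400),interpolation=cv2.INTER_CUBIC)
cv2.imwrite('pics/s3.png',np.hstack([a,b])[:,:,::-1])
```

```text
now [362.8 292.8  97.7] 0.902 F [ 0.5 -0.1 -0.4] w 64.5 t 10.95
(364, 295, 53, 0.9) -> shift [0.25 4.47 0.04] turn 0.002 n 0.9
```

View pics/s3.png

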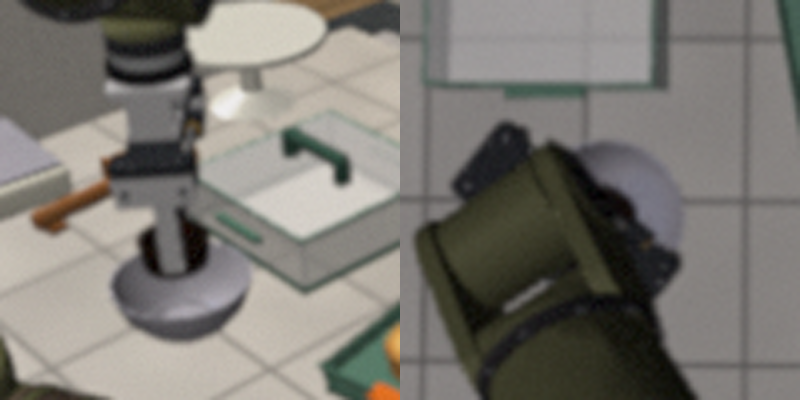

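>>> jog_arm([
  [6.0, [0.2, 1.5, 0], 0],
  [6.0, [0.2, 3, 0], 0],
  [6.0, [0.2, 4, 0], 0],
  [6.0, [0.2, 4.4, 0], 0],
  [6.0, [0.2, 4.4, 0], 0],
  [7.0, [0.2, 4.4, 0], 0],
  [7.5, [0.2, 4.4, 0], 0],
  [7.5, [0.2, 4.4, 0], 0],
  [7.5, [0.2, 3, 0], 0],
  [7.5, [0.2, -1, 0], 0],
])

```text
time_s: 11.95
ee_pos: [0.364, 0.294, 0.1083]
eef_rot: [-1.569, 0.005, 0.901]
force: [-0.1, -0.7, 0.5]
grip_width: 0.0749
```

Run:
```python
from g import go
go([(420,330,150,.4),(575.5,351.5,150,0),(575.5,351.5,92,0)])
```

```text
now [364.  294.  108.3] 0.901 F [-0.1 -0.7  0.5] w 74.9 t 11.95
(420, 330, 150, 0.4) -> shift [ 6.3  -4.17 -2.16] turn 0.501 n 1.6
(575.5, 351.5, 150, 0) -> shift [ 17.64  -4.17 -13.01] turn 0.901 n 4.5
(575.5, 351.5, 92, 0) -> shift [ 17.64   1.63 -13.01] turn 0.901 n 4.4
```

>>> jog_arm([
  [5.0, [0, -5, 0], 0.1],
  [5.0, [2, -6, -1.5], 0.2],
  [5.0, [6, -6, -4], 0.35],
  [5.0, [10, -6, -7], 0.5],
  [5.0, [14, -6, -10], 0.65],
  [5.0, [17.6, -6, -13], 0.8],
  [5.0, [17.6, -6, -13], 0.9],
  [5.0, [17.6, -5, -13], 0.9],
  [5.0, [17.6, -5, -13], 0.9],
  [5.0, [17.6, -5, -13], 0.9],
])

```text
time_s: 12.95
ee_pos: [0.5757, 0.3522, 0.1601]
eef_rot: [-1.571, 0.0, 0.004]
force: [-0.2, 0.0, -0.1]
grip_width: 0.0502
```

Run:
```python
from h import *
from m import meas
from g import go
t=snap('top');s=snap('side')
go([(575.5,351.5,92,0)])
a=cv2.resize(s['img'][60:220,110:290],(450,400),interpolation=cv2.INTER_CUBIC);b=cv2.resize(t['img'][140:280,140:240],(286,400),interpolation=cv2.INTER_CUBIC)
cv2.imwrite('pics/s4.png',np.hstack([a,b])[:,:,::-1])
```

```text
now [576.  352.4 160.7] 0.003 F [0.1 0.4 0.6] w 50.1 t 13.05
(575.5, 351.5, 92, 0) -> shift [-0.05  6.87 -0.09] turn 0.003 n 1.4
```

View pics/s4.png

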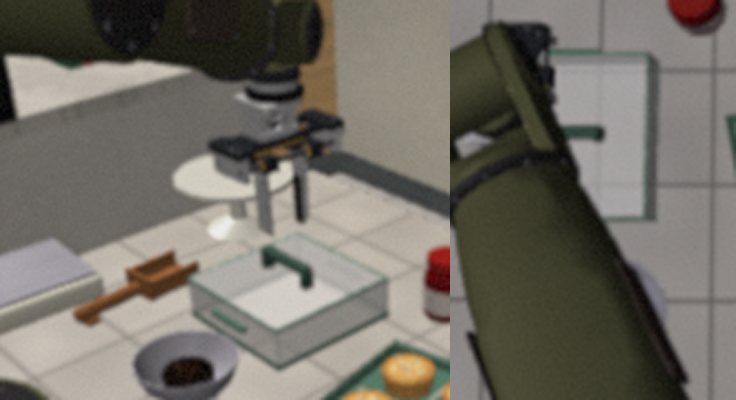

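>>> jog_arm([
  [5.0, [-0.05, 3, -0.1], 0],
  [5.0, [-0.05, 5, -0.1], 0],
  [5.0, [-0.05, 6.4, -0.1], 0],
  [5.0, [-0.05, 6.8, -0.1], 0],
  [5.0, [-0.05, 6.8, -0.1], 0],
  [1.0, [-0.05, 6.8, -0.1], 0],
  [1.0, [-0.05, 6.8, -0.1], 0],
  [1.0, [-0.05, 6.8, -0.1], 0],
  [1.0, [-0.05, 6.8, -0.1], 0],
  [1.0, [-0.05, 6.8, -0.1], 0],
], grip_force=45)

```text
time_s: 14.05
ee_pos: [0.576, 0.3512, 0.092]
eef_rot: [-1.571, -0.0, 0.001]
force: [-1.2, -0.2, 2.6]
grip_width: 0.0155
```

Run:
```python
from g import go
go([(575.5,351.5,220,0),(517,33.7,220,.193),(517,33.7,110,.193)])
```

```text
now [576.  351.2  92. ] 0.001 F [-1.2 -0.2  2.6] w 15.5 t 14.05
(575.5, 351.5, 220, 0) -> shift [ -0.05 -12.8    0.03] turn 0.001 n 2.6
(517, 33.7, 220, 0.193) -> shift [ -5.93 -12.8  -31.75] turn -0.192 n 6.9
(517, 33.7, 110, 0.193) -> shift [ -5.93  -1.8  -31.75] turn -0.192 n 6.5
```

>>> jog_arm([
  [1.0, [0, -1, 0], 0],
  [1.0, [0, -4, 0], 0],
  [1.0, [0, -7, 0], 0],
  [1.0, [0, -10, 0], 0],
  [1.0, [-0.5, -12, -2], 0],
  [1.0, [-1, -12.8, -5], -0.03],
  [1.0, [-1.7, -12.8, -9], -0.06],
  [1.0, [-2.4, -12.8, -13], -0.09],
  [1.0, [-3.1, -12.8, -17], -0.12],
  [1.0, [-3.8, -12.8, -21], -0.15],
])

```text
time_s: 15.05
ee_pos: [0.5375, 0.1396, 0.2204]
eef_rot: [-1.571, -0.0, 0.152]
force: [1.2, -0.3, -2.7]
grip_width: 0.0156
```

Run:
```python
from g import go
go([(517,33.7,220,.193),(517,33.7,160,.193),(517,33.7,110,.193)])
```

```text
now [537.5 139.6 220.4] 0.152 F [ 1.2 -0.3 -2.7] w 15.6 t 15.05
(517, 33.7, 220, 0.193) -> shift [ -3.63   0.04 -10.16] turn -0.041 n 2.2
(517, 33.7, 160, 0.193) -> shift [ -3.63   6.04 -10.16] turn -0.041 n 2.5
(517, 33.7, 110, 0.193) -> shift [ -3.63  11.04 -10.16] turn -0.041 n 3.1
```

>>> jog_arm([
  [1.0, [-0.9, 0, -2.5], -0.01],
  [1.0, [-1.8, 0, -5], -0.02],
  [1.0, [-2.7, 0, -7.6], -0.03],
  [1.0, [-3.6, 0, -10.15], -0.041],
  [1.0, [-3.6, 2, -10.15], -0.041],
  [1.0, [-3.6, 4, -10.15], -0.041],
  [1.0, [-3.6, 5.5, -10.15], -0.041],
  [1.0, [-3.6, 5.5, -10.15], -0.041],
  [1.0, [-3.6, 5.5, -10.15], -0.041],
])

```text
time_s: 15.95
ee_pos: [0.518, 0.0354, 0.1656]
eef_rot: [-1.571, -0.0, 0.192]
force: [-0.1, -0.5, -3.0]
grip_width: 0.0156
```

Run:
```python
from h import *
from g import go
t=snap('top');s=snap('side')
np.savez('t5.npz',**t);np.savez('s5.npz',**s)
go([(517,33.7,110,.193)])
b=cv2.resize(t['img'][145:265,215:335],(400,400),interpolation=cv2.INTER_CUBIC)
a=cv2.resize(s['img'][140:260,215:335],(400,400),interpolation=cv2.INTER_CUBIC)
cv2.imwrite('pics/s5.png',np.hstack([a,b])[:,:,::-1])
```

```text
now [518.3  35.4 166. ] 0.192 F [ 0.7  0.  -2.2] w 15.5 t 16.05
(517, 33.7, 110, 0.193) -> shift [-0.16  5.6  -0.15] turn -0.001 n 1.1
```

View pics/s5.png

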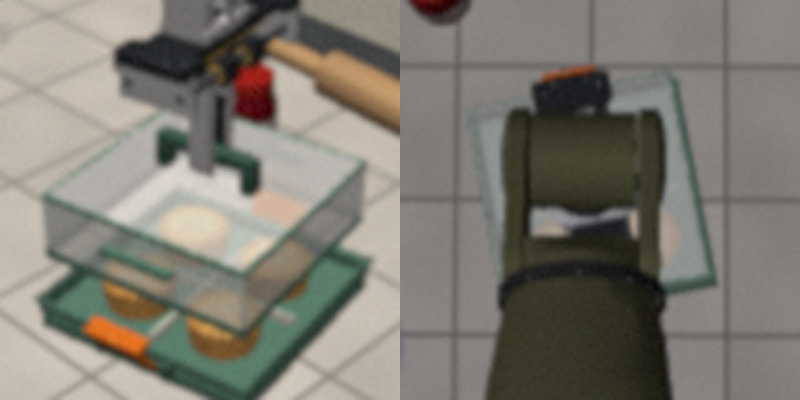

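Run:
```python
from h import *
for n,off,L in (("t5",(215,145),[(70,105),(278,75),(314,280)]),("s5",(215,140),[(45,197),(366,163),(238,275)])):
    c=dict(np.load(n+".npz"));k=10/3
    p=[((x+.5)/k-.5+off[0],(y+.5)/k-.5+off[1]) for x,y in L]
    W=onplane(c,p,.138)[:,:2]*1000;print(n,W.round(1))
    i,j=((0,2) if n=="t5" else (0,1)); print(" centre",(W[i]+W[j])/2,"sides",[np.linalg.norm(W[a]-W[b]).round(1) for a,b in((0,1),(1,2),(0,2))], "ang",[np.degrees(np.arctan2(*(W[a]-W[b])[::-1])).round(1) for a,b in((0,1),(1,2),(0,2))])
# side view of carrier rim at start, corners by convex hull -> quad
S=dict(np.load("side0.npz"));hsv=cv2.cvtColor(S["img"],cv2.COLOR_RGB2HSV)
for nm,N,z in(("side","side0",.034),("top","top0",.034)):
    S=dict(np.load(N+".npz"));hsv=cv2.cvtColor(S["img"],cv2.COLOR_RGB2HSV)
    m=cv2.inRange(hsv,(45,60,20),(95,255,200));k=np.zeros_like(m);r=(215,185,335,270) if nm=="side" else (225,155,320,260)
    k[r[1]:r[3],r[0]:r[2]]=m[r[1]:r[3],r[0]:r[2]];k=cv2.morphologyEx(k,cv2.MORPH_OPEN,np.ones((3,3)))
    q=max(cv2.findContours(k,0,2)[0],key=cv2.contourArea);h=cv2.convexHull(q)
    ap=cv2.approxPolyDP(h,6,True)[:,0];W=onplane(S,ap,z)[:,:2]*1000;print(nm,ap.tolist(),W.round(1).tolist())
```

```text
t5 [[603.  152.7]
 [633.  -49. ]
 [434.5 -83.6]]
 centre [518.77602849  34.55770617] sides [np.float64(203.9), np.float64(201.5), np.float64(290.2)] ang [np.float64(98.5), np.float64(9.9), np.float64(54.5)]
s5 [[398.4 109.9]
 [631.9 -45.6]
 [433.5 -79.2]]
 centre [515.16139257  32.1249608 ] sides [np.float64(280.6), np.float64(201.3), np.float64(192.3)] ang [np.float64(146.3), np.float64(9.6), np.float64(100.5)]
side [[323, 218], [288, 261], [264, 252], [267, 238], [310, 214]] [[631.9, -50.2], [414.9, -106.8], [395.1, -35.8], [443.0, 1.7], [619.7, -8.2]]
top [[297, 171], [308, 229], [249, 240], [238, 182]] [[637.5, -50.4], [434.8, -88.6], [396.0, 115.6], [598.0, 155.9]]
```

>>> jog_arm([
  [1.0, [-0.16, 0, -0.15], 0],
  [1.0, [-0.16, 1, -0.15], 0],
  [1.0, [-0.16, 2, -0.15], 0],
  [1.0, [-0.16, 3, -0.15], 0],
  [1.0, [-0.16, 3.6, -0.15], 0],
  [1.0, [-0.16, 4.0, -0.15], 0],
  [1.0, [-0.16, 4.0, -0.15], 0],
])

```text
time_s: 16.75
ee_pos: [0.5164, 0.0336, 0.1242]
eef_rot: [-1.571, 0.001, 0.192]
force: [1.0, 0.0, -2.1]
grip_width: 0.0156
```

>>> jog_arm([
  [1.0, [0, 0.3, 0], 0],
  [1.0, [0, 0.6, 0], 0],
  [1.0, [0, 0.9, 0], 0],
  [1.0, [0, 1.2, 0], 0],
  [1.0, [0, 1.4, 0], 0],
  [1.0, [0, 1.4, 0], 0],
])

```text
time_s: 17.35
ee_pos: [0.5164, 0.0336, 0.1105]
eef_rot: [-1.571, 0.0, 0.192]
force: [0.1, 0.2, -2.4]
grip_width: 0.0157
```

>>> jog_arm([
  [1.0, [0, 0.1, 0], 0],
  [1.0, [0, 0.2, 0], 0],
  [1.0, [0, 0.2, 0], 0],
])

```text
time_s: 17.65
ee_pos: [0.5167, 0.0336, 0.11]
eef_rot: [-1.571, -0.001, 0.192]
force: [-6.2, -0.7, 11.6]
grip_width: 0.0156
```

>>> jog_arm([
  [1.0, [0, -0.1, 0], 0],
  [2.0, [0, -0.1, 0], 0],
  [3.5, [0, -0.1, 0], 0],
  [4.5, [0, -0.1, 0], 0],
  [4.5, [0, -2, 0], 0],
  [4.5, [0, -5, 0], 0],
  [4.5, [0, -8, 0], 0],
  [4.5, [0, -8, 0], 0],
])

```text
time_s: 18.45
ee_pos: [0.518, 0.0336, 0.1926]
eef_rot: [-1.572, -0.006, 0.192]
force: [-0.8, 0.4, 0.4]
grip_width: 0.0451
```

Run:
```python
from h import *
from g import go
s=snap('side');np.savez('s6.npz',**s)
b=cv2.resize(s['img'][150:270,215:335],(560,560),interpolation=cv2.INTER_CUBIC)
cv2.imwrite('pics/s6.png',b[:,:,::-1])
P=cloud(s)[150:270,215:335].reshape(-1,3)*1000
ca=np.array([517,33.5]);y=.192;d=P[:,:2]-ca;lx=d@[np.cos(y),np.sin(y)];ly=d@[-np.sin(y),np.cos(y)]
for a in np.arange(-90,91,45):
    print(a,[float(np.round(np.nanmedian(P[(abs(lx-a)<12)&(abs(ly-b)<12)&(P[:,2]>60),2]),1)) for b in (-90,-45,45,90)])
w=lambda x,y_,z:(*np.round(ca+[x*np.cos(y)-y_*np.sin(y),x*np.sin(y)+y_*np.cos(y)],1),z,y)
go([w(-175,0,190),w(-175,0,75),w(-133,0,75),w(133,0,75),w(175,0,75),w(175,0,190)])
```

```text
-90 [78.7, 82.6, 81.2, 80.3]
-45 [81.8, 83.7, 82.6, 82.8]
0 [81.6, 100.6, 97.6, 82.2]
45 [81.9, 82.5, 83.0, 82.4]
90 [81.2, 81.6, 82.7, 82.9]
now [517.3  33.6 190.3] 0.192 F [ 0.6 -0.1  0.3] w 45.0 t 18.5
(np.float64(345.2), np.float64(0.1), 190, 0.192) -> shift [-1.753e+01  3.000e-02 -1.000e-02] turn 0.0 n 3.5
(np.float64(345.2), np.float64(0.1), 75, 0.192) -> shift [-1.753e+01  1.153e+01 -1.000e-02] turn 0.0 n 4.2
(np.float64(386.4), np.float64(8.1), 75, 0.192) -> shift [-1.333e+01  1.153e+01 -1.000e-02] turn 0.0 n 3.5
(np.float64(647.6), np.float64(58.9), 75, 0.192) -> shift [ 1.328e+01  1.153e+01 -1.000e-02] turn 0.0 n 3.5
(np.float64(688.8), np.float64(66.9), 75, 0.192) -> shift [ 1.747e+01  1.153e+01 -1.000e-02] turn 0.0 n 4.2
(np.float64(688.8), np.float64(66.9), 190, 0.192) -> shift [ 1.747e+01  3.000e-02 -1.000e-02] turn 0.0 n 3.5
```

View pics/s6.png

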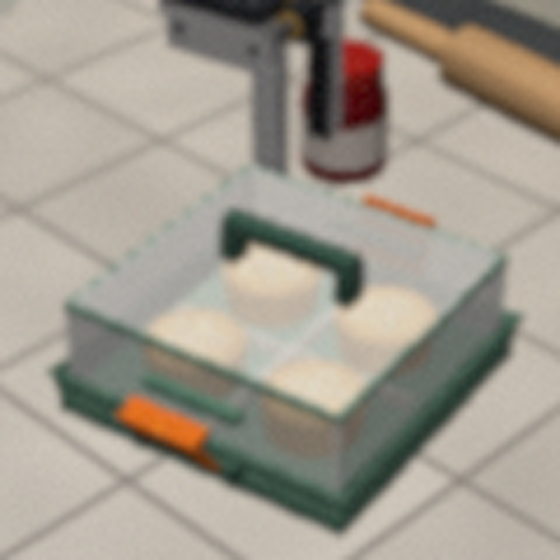

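>>> jog_arm([
  [0, [-4.5, 0, 0], 0],
  [0, [-9, 0, 0], 0],
  [0, [-13.5, 0, 0], 0],
  [0, [-17.5, 0, 0], 0],
  [0, [-17.5, 4, 0], 0],
  [0, [-17.5, 8, 0], 0],
  [0, [-17.5, 11.5, 0], 0],
  [0, [-17.5, 12.4, 0], 0],
  [0, [-17.5, 12.4, 0], 0],
], grip_force=10)

```text
time_s: 19.4
ee_pos: [0.344, 0.0003, 0.064]
eef_rot: [-1.57, 0.003, 0.192]
force: [-0.3, -0.2, 0.1]
grip_width: 0.0006
```

>>> jog_arm([
  [0, [0.5, 0, 0], 0],
  [0, [1.0, 0, 0], 0],
  [0, [1.5, 0, 0], 0],
  [0, [2.0, 0, 0], 0],
  [0, [2.5, 0, 0], 0],
  [0, [3.0, 0, 0], 0],
  [0, [3.4, 0, 0], 0],
  [0, [3.8, 0, 0], 0],
  [0, [4.1, 0, 0], 0],
  [0, [4.1, 0, 0], 0],
])

```text
time_s: 20.4
ee_pos: [0.3848, 0.008, 0.0647]
eef_rot: [-1.571, 0.001, 0.192]
force: [-3.0, -1.0, 2.7]
grip_width: 0.0004
```

Run:
```python
from g import go
go([(386.4,8.1,65,.192)])
```

```text
now [384.8   8.   64.7] 0.192 F [-3.  -1.   2.7] w 0.4 t 20.4
(386.4, 8.1, 65, 0.192) -> shift [ 0.15 -0.03 -0.02] turn 0.0 n 0.0
```

>>> jog_arm([
  [0, [0.1, 0, 0], 0],
  [0, [0.2, 0, 0], 0],
  [0, [0.3, 0, 0], 0],
  [0, [0.3, 0, 0], 0],
])

```text
time_s: 20.8
ee_pos: [0.3855, 0.0083, 0.0645]
eef_rot: [-1.57, 0.007, 0.192]
force: [-21.7, -6.1, 19.6]
grip_width: 0.0005
```

>>> jog_arm([
  [0, [-1, 0, 0], 0],
  [0, [-3, 0, 0], 0],
  [0, [-3, -4, 0], 0],
  [0, [-3, -8, 0], 0],
  [0, [-3, -12.5, 0], 0],
  [0, [2, -12.5, 0], 0],
  [0, [7, -12.5, 0], 0],
  [0, [12, -12.5, 0], 0],
  [0, [17, -12.5, 0], 0],
  [0, [21.5, -12.5, 0], 0],
])

```text
time_s: 21.8
ee_pos: [0.601, 0.0502, 0.1894]
eef_rot: [-1.571, -0.0, 0.192]
force: [-0.2, -0.2, -0.3]
grip_width: 0.0004
```

Run:
```python
from g import go
from h import *
ca=np.array([517,33.5]);y=.192
w=lambda x,y_,z:(*[float(v) for v in np.round(ca+[x*np.cos(y)-y_*np.sin(y),x*np.sin(y)+y_*np.cos(y)],1)],z,y)
go([w(178,0,190),w(178,0,65),w(134,0,65)])
```

```text
now [601.   50.2 189.4] 0.192 F [-0.2 -0.2 -0.3] w 0.4 t 21.8
(691.7, 67.5, 190, 0.192) -> shift [ 9.23 -0.06 -0.04] turn 0.0 n 1.8
(691.7, 67.5, 65, 0.192) -> shift [ 9.23 12.44 -0.04] turn 0.0 n 3.1
(648.5, 59.1, 65, 0.192) -> shift [ 4.83 12.44 -0.04] turn 0.0 n 2.7
```

>>> jog_arm([
  [0, [4.5, 0, 0], 0],
  [0, [9.2, 0, 0], 0],
  [0, [9.2, 0, 0], 0],
  [0, [9.2, 4, 0], 0],
  [0, [9.2, 8, 0], 0],
  [0, [9.2, 11.5, 0], 0],
  [0, [9.2, 12.4, 0], 0],
  [0, [9.2, 12.4, 0], 0],
])

```text
time_s: 22.6
ee_pos: [0.6888, 0.0671, 0.0653]
eef_rot: [-1.57, 0.002, 0.192]
force: [-0.1, 0.0, 0.7]
grip_width: 0.0002
```

>>> jog_arm([
  [0, [-0.5, 0, 0], 0],
  [0, [-1.0, 0, 0], 0],
  [0, [-1.5, 0, 0], 0],
  [0, [-2.0, 0, 0], 0],
  [0, [-2.5, 0, 0], 0],
  [0, [-3.0, 0, 0], 0],
  [0, [-3.5, 0, 0], 0],
  [0, [-3.9, 0, 0], 0],
  [0, [-4.3, 0, 0], 0],
  [0, [-4.3, 0, 0], 0],
])

```text
time_s: 23.6
ee_pos: [0.6468, 0.0589, 0.0659]
eef_rot: [-1.571, 0.0, 0.192]
force: [-0.5, 0.4, -0.1]
grip_width: 0.0005
```

Run:
```python
from g import go
go([(648.5,59.1,65,.192)])
```

```text
now [646.8  58.9  65.9] 0.192 F [-0.5  0.4 -0.1] w 0.5 t 23.6
(648.5, 59.1, 65, 0.192) -> shift [ 0.17  0.09 -0.01] turn -0.0 n 0.0
```

>>> jog_arm([
  [0, [-0.1, 0, 0], 0],
  [0, [-0.2, 0, 0], 0],
  [0, [-0.25, 0, 0], 0],
  [0, [-0.25, 0, 0], 0],
])

```text
time_s: 24.0
ee_pos: [0.6461, 0.0588, 0.066]
eef_rot: [-1.571, -0.004, 0.192]
force: [12.2, 2.3, -4.3]
grip_width: 0.0004
```

>>> jog_arm([
  [0, [1, 0, 0], 0],
  [0, [3.5, 0, 0], 0],
  [0, [3.5, -4, 0], 0],
  [0, [3.5, -9, 0], 0],
  [0, [3.5, -14, 0], 0],
  [0, [3.5, -17, -4], 0],
  [0, [3.5, -17, -9], 0],
  [0, [3.5, -17, -14], 0],
  [0, [3.5, -17, -19], 0],
  [0, [3.5, -17, -24], 0],
])

```text
time_s: 25.0
ee_pos: [0.7247, -0.1723, 0.2357]
eef_rot: [-1.571, 0.001, 0.192]
force: [-0.0, -0.2, 0.7]
grip_width: 0.0006
```

Run:
```python
from h import *
from m import meas
from g import go
t=snap('top');s=snap('side','s7full')
b=meas(t,"top",cloud(t));b("latch",(3,120,80),(18,255,255),(225,155,320,260),.068,8)
b=meas(s,"side",cloud(s));b("latch",(3,120,80),(18,255,255),(225,170,330,260),.06,8)
a=cv2.resize(s['img'][150:270,210:340],(433,400),interpolation=cv2.INTER_CUBIC);b=cv2.resize(t['img'][155:260,225:315],(343,400),interpolation=cv2.INTER_CUBIC)
cv2.imwrite('pics/s7.png',np.hstack([a,b])[:,:,::-1])
go([])
```

```text
top latch circ [405.4  11.8  28.3] rect [407.3  12.2] [15.2 56.2] 11.5 z%% [57. 68. 73.]
top latch circ [624.6  55.2  26.5] rect [627.6  55.9] [14.9 52.9] 11.6 z%% [63. 68. 82.]
side latch circ [393.8  -1.4  48.7] rect [393.4  -1. ] [92.3 46.8] 48.3 z%% [24. 53. 70.]
now [ 724.2 -176.8  234.1] 0.186 F [ 0.4  0.5 -0.7] w 0.2 t 25.1
```

View pics/s7.png

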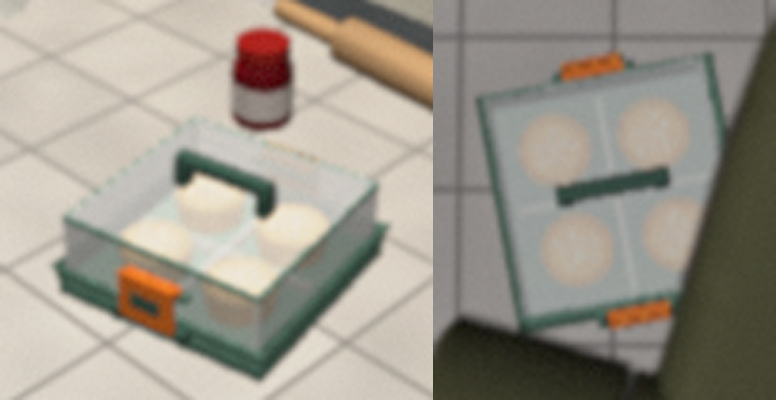

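>>> jog_arm([
  [0, [0, 0, 0], 0],
  [0, [0, 0, 0], 0],
  [0, [0, 0, 0], 0],
])

```text
time_s: 25.4
ee_pos: [0.7249, -0.1688, 0.2362]
eef_rot: [-1.571, -0.0, 0.194]
force: [0.2, -0.4, -0.7]
grip_width: 0.0002
```

```bash
python3 -c "
from station import ctrl
print(ctrl.get_obs()['joint_vel'].round(3)); print(ctrl.hand_in())"
```

```text
[ 0.    -0.    -0.003 -0.001  0.001 -0.002]
the job is handed in; nothing more can be done
None
```

I packed the carrier as asked, in the order given, and handed in the job at about 25.4 s of the 72 s allowed.

- **Golden tartlet:** gripped at 20 N and set in the empty place (place3). The camera then put it within 1 mm of that place's centre.
- **Burnt tartlet:** the middle-sized one from the rack is in the steel bowl, as a later picture showed.
- **Cover:** fully down. It met the floor at the expected height with 12 N of contact force, and its top measured about 82 mm all over, as expected.
- **Latches:** I pushed each until it stopped, with about 23 N sideways on the near one and 12 N on the far one. The last pictures show both upright with their hooks over the ledges.

**Small disagreements:** the two latch stop positions suggest my estimate of the carrier's centre was about 1 mm off along its x. The near latch also showed about 20 N upward on the tool at its stop. The final pictures show nothing wrong from either. In the last top view the arm hid part of the carrier, and I did not check the bowl again at the end.

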